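# Open the ratchet block clamp

### The arm

A 6-joint arm with a two-finger parallel gripper is mounted at the origin on the work surface. World frame = base frame: x ahead of the robot, y to its left, z up, the work surface at z = 0. Lengths are in m, angles in rad, forces in N, time in s.
With the tool pointing down it reaches from about 0.35 to 1 m from the base axis. Payload 7.1 kg.
Tool frame: the origin (TCP) lies between the finger pads; the fingertips stand 22 mm ahead of it and the grasp point (between the pads) lies 3 mm ahead of it; z points along the fingers, y is the line along which they close (so a half turn about z gives the same grasp; the last joint's range is limited). The gripper opens to 85 mm and grips with 20 to 120 N. Pads are 22 mm wide; open, the fingers measure 114 mm over their backs; the gripper's body (76 mm by 85 mm) begins 54 mm behind the grasp point. The pads swing forward as they close: fully open they stand 13 mm farther back than shut.
Start: joints at [1.125, 0.423, 1.63, -0, 1.089, -0.019], TCP at [0.259, 0.569, 0.253] pointing down, gripper open.
Joint ranges: [-3, 3], [-0.9, 2.11], [0.09, 2.58], [-1.31, 4.45], [0.11, 2.69], [-2.54, 2.54]. Speed limits (rad/s): [2.39, 2.39, 3.01, 3.14, 3.14, 3.14].

### API

Orientations are given as a rotation vector (axis times angle).
In Python, from rig import manip gives the robot as it stands. The module is installed in compiled form; this text tells all that it offers. Calls block until the motion is done:
- manip.move_to(position, orientation): joint-space move of the TCP to a pose.
- manip.servo_line(position, orientation=None, rate=0.15): straight line of the TCP; orientation=None keeps the orientation; rate is the mean speed in m/s.
- manip.set_joints(angles): joint-space move.
- manip.command_gripper(opening, f_grip=None): finger opening in m; f_grip is the grip in N (None keeps the last); returns when the fingers have stopped.
- manip.hold(seconds).
- manip.solve_ik(position, orientation): joint angles nearest the present ones, or None.
- manip.camera(name): name is "scene" or "top" or "wrist"; returns a dict with "image" (480x640x3 uint8, red, green, blue), "fx", "fy", "cx", "cy" (pixels), "cam_to_world" (4x4, takes a point from camera to world coordinates); the wrist camera has in their place "mount" (4x4, takes a point from camera to tool coordinates, whose origin is the TCP and whose axes are the flange's). Camera axes: x right, y down, z forward; pixel columns grow to the right and rows downward; lengths in m; the calibration is good to about 2 mm. A picture is of the moment at which its call begins: read the wrist's pose just before it. There is no depth.
A pose or a line that the arm cannot do raises manip.IKError and nothing moves.
- manip.sign_off(): hands the job in; it is judged then, once.
Readings, each from a call of its own:
- manip.get_time(): time.
- manip.get_joint_positions(): joint angles.
- manip.get_joint_vel(): joint speeds.
- manip.get_tau(): joint torques, N m.
- manip.get_position(): TCP position.
- manip.get_ee_rot(): TCP orientation.
- manip.get_contact_force(): force on the tool from outside, world axes, zero at the start.
- manip.get_torque(): the same for the moment, N m.
- manip.get_width(): finger opening in m.
- manip.get_grip_force(): force on a finger pad.
Only numpy, scipy, OpenCV 4.12 (cv2) and the standard library are available. Lean on these libraries where they do the work, as an engineer would, in place of code of your own. Each camera call takes 0.05 s, during which the arm holds its last target. There are 200 camera calls.

### The job

Open the ratchet clamp on the bench as far as it goes, so that the wax block lying in it can be taken out later: press the black release pad on the sliding jaw right down with the fingertips and, keeping it down, push the jaw back along its bar until it meets the end stop, then let the pad spring up again. Leave the wax block lying where it is, without lifting it, and do not disturb the other things on the bench.

Things in the scene. Friction and masses are not known exactly. Their poses are not given: they have to be found in the camera images.
- clamp: the ratchet clamp, fixed to the bench: white base plate 110 x 290 x 12 mm with a steel bar (24 mm wide, top at 44 mm) along its own y axis. Origin: centre of its underside, on the bench; z up. The fixed jaw (68 mm high) and the wax block's rest are at the -y end; the sliding jaw opens towards the clamp's +y, to an end stop at y = 105 mm, 56 mm high.
- jaw (a joint): travel of the sliding jaw along the clamp's +y, in m: 0 closed up (3 mm from the block), 0.11 fully back at the end stop; starts at 0 to 0.03. Ratchet teeth under the bar (8 mm pitch, up to 0.08) stop it moving back while the pad is up; with the pad down it slides against 4 N of friction and stays where left. It can always move towards closed, so a finger dragged towards -y on the pad takes it along.
- release (a joint): how far the release pad is pressed down, in m: 0 up, 0.008 fully down. A spring brings it back: 2 N at the start of its travel, 6 N fully down. The ratchet is free from about 0.006 on.
- release_top (a point): centre of the top of the black release pad, 40 mm (x) by 44 mm (y), which rides on the sliding jaw; 70 mm above the bench when up, 62 mm when pressed. Axes as the clamp's. It sits in a well 58 mm long (y), open at both sides, between the jaw's low front plate (10 mm thick, top 66 mm above the bench) and its thumb wall.
- wall_face (a point): front face (facing -y) of the upright thumb wall at the rear of the aluminium jaw, 12 mm thick: middle of its width, 84 mm above the bench. The face runs from 54 to 106 mm above the bench, 50 mm wide, and lies 29 mm in +y from the pad's centre. Pushing it towards the clamp's +y moves the jaw.
- block_center (a point): centre of the wax block in the clamp: white wax on a grey cassette, 40 x 28 x 18 mm, lying loose on the rest between the jaws, its underside 50 mm above the bench.
- spare_block_center (a point): centre of another such wax block, 40 x 28 x 18 mm, lying on the bench beside the clamp; a bystander.
- brush: a bystander: wooden brush about 170 mm long lying beside the clamp (origin: under its middle, long axis x).
- jar: a bystander: amber jar, 52 mm across, 70 mm high (origin: centre of its underside).
- slide_box: a bystander: grey slide box with white lid, 87 x 97 x 34 mm (origin: centre of its underside).
- beaker: a bystander: clear beaker, 72 mm across, 85 mm high, off to the left.
- wash_bottle: a bystander: white wash bottle, 68 mm across, 170 mm high, off to the right.
- cassette_tray: a bystander: white divided tray, 160 x 120 x 30 mm, off to the right.
Not all that is in view belongs to the job. Leave any blue or yellow look-alike of the part that bears block_center alone.

How it is judged:
On the way, in this order (a step that is already met when the one before it is completed fails the run):
1. the release pad is pressed down while the jaw is still forward (value of joint release above 0.0055 m and value of joint jaw below 0.09 m), for 0.1 s.
2. the sliding jaw is pushed back to the end stop (value of joint jaw above 0.102 m), for 0.1 s.
At the end, for the whole second after the job is handed in: The sliding jaw is within 8 mm of its end stop, the release pad is up again (within 2 mm), and the wax block lies flat on its rest, within 8 mm of where it was (value of joint jaw above 0.102 m and value of joint release below 0.002 m and distance of block_center from where it was at the start of the episode below 0.008 m and angle between block_center's own z axis and vertical below 0.1 rad); the robot touches nothing.
It fails at once if the wax block is lifted, knocked or carried (more than 12 mm) (distance of block_center from where it was at the start of the episode above 0.012 m).
It fails at once if another thing on the bench is moved more than 30 mm (distance of any of spare_block_center, brush, jar, slide_box, beaker, wash_bottle, cassette_tray from where it was at the start of the episode above 0.03 m).
It also fails if it takes over 35 s, if anything falls off the work surface, if the arm or the gripper's body presses on something with over 40 N, if the wrist force passes 120 N, or if a joint passes its speed limit or range.

## Working session

There is one attempt and no reset: what is moved stays moved. The work goes in short steps, each a Python script; the robot and the scene stay as the last script left them, time stands still between calls to the robot, and variables do not carry over. Pictures are saved under pics/ and viewed, at most 10 in all, crops included, and the job is handed in when it is done.

```bash
mkdir -p pics; python3 - <<'E'
from rig import manip
import cv2,numpy as np
for n in("top","scene"):
    c=manip.camera(n); cv2.imwrite(f"pics/{n}.png",c["image"][:,:,::-1]); np.savez(n+".npz",**c)
    print(n,c["fx"],c["cx"],c["cy"],c["cam_to_world"].round(3).tolist())
print(manip.get_time(),manip.get_ee_rot(),manip.get_width())
E
```

```text
top 603.2750940131161 312.1700251261351 236.84624127233332 [[0.027, -0.996, 0.083, 0.418], [-1.0, -0.025, 0.016, -0.037], [-0.014, -0.083, -0.996, 1.485], [0.0, 0.0, 0.0, 1.0]]
scene 519.8770797269106 315.95773778078393 233.877611441908 [[-0.456, 0.537, -0.71, 1.623], [0.89, 0.265, -0.371, 0.551], [-0.012, -0.801, -0.599, 1.025], [0.0, 0.0, 0.0, 1.0]]
0.1 [-6.65255907e-01 -3.07002165e+00  2.18827164e-03] 0.08537532305151305
```

View pics/top.png

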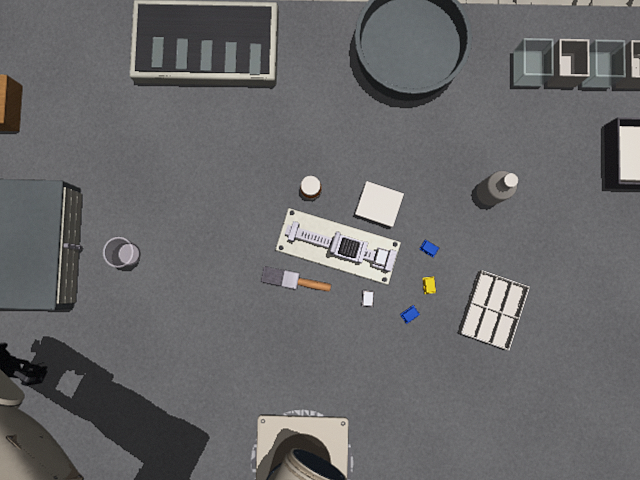

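View pics/scene.png

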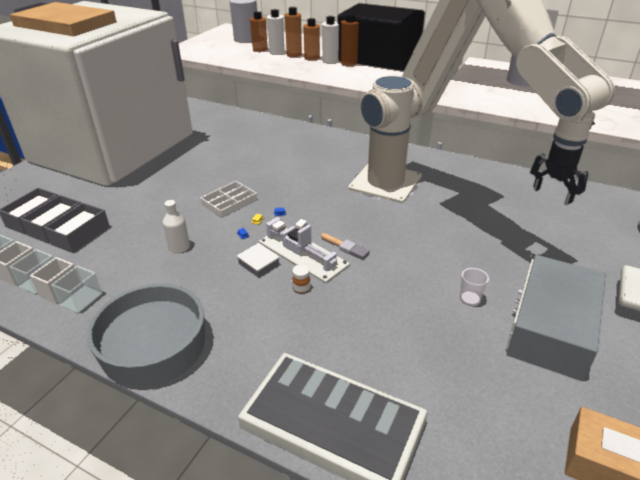

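The top view shows the clamp centred near px (337,246), with the end stop at (292,232), the black pad at (348,247) and the fixed jaw at (384,258). The brush is at (296,280), the spare block at (368,298), the jar at (310,187) and the slide box at (380,204). The scene view agrees. Next I'll measure the plate and pad.

```bash
cat >h.py <<'E'
import numpy as np,cv2
def ray(c,uv,z):
    T=c["cam_to_world"];d=T[:3,:3]@np.array([(uv[0]-c["cx"])/c["fx"],(uv[1]-c["cy"])/c["fy"],1.])
    return T[:3,3]+d*(z-T[2,3])/d[2]
E
python3 - <<'E'
from h import *
c=dict(np.load("top.npz"));im=c["image"]
hsv=cv2.cvtColor(im,cv2.COLOR_RGB2HSV)
m=((hsv[...,2]>150)&(hsv[...,1]<60)).astype(np.uint8)*255
m=cv2.morphologyEx(m,cv2.MORPH_CLOSE,np.ones((9,9)))
cs,_=cv2.findContours(m,cv2.RETR_EXTERNAL,cv2.CHAIN_APPROX_NONE)
k=[q for q in cs if cv2.pointPolygonTest(q,(325,255),False)>0][0]
r=cv2.minAreaRect(k);P=np.array([ray(c,p,.012) for p in cv2.boxPoints(r)])
print(r,P.round(4).tolist(),[np.linalg.norm(P[i]-P[i-1]).round(4) for i in range(4)],P.mean(0))
g=im.max(2);b=np.zeros_like(g);b[225:270,325:375]=(g[225:270,325:375]<75)*255
n,l,s,ce=cv2.connectedComponentsWithStats(b)
for i in range(1,n):
    if s[i,4]>15: print(s[i],ce[i],ray(c,ce[i],.07))
crop=im[200:290,265:415];cv2.imwrite("pics/crop.png",cv2.resize(crop,None,fx=5,fy=5,interpolation=cv2.INTER_CUBIC)[:,:,::-1])
E
```

```text
((337.9414978027344, 245.59878540039062), (118.00142669677734, 44.332027435302734), 17.140350341796875) [[0.507, 0.0775, 0.012], [0.6123, 0.0487, 0.012], [0.5335, -0.2296, 0.012], [0.4295, -0.1994, 0.012]] [np.float64(0.2876), np.float64(0.1092), np.float64(0.2892), np.float64(0.1083)] [ 0.52058473 -0.07569552  0.012     ]
[325 237   9  12  22] [329.68181818 244.09090909] [ 0.51930284 -0.05514071  0.07      ]
[338 238  21  20 221] [347.96832579 247.82352941] [ 0.51161944 -0.09827339  0.07      ]
[330 255  30  10  56] [345.25       259.26785714] [ 0.48457186 -0.09249056  0.07      ]
```

View pics/crop.png

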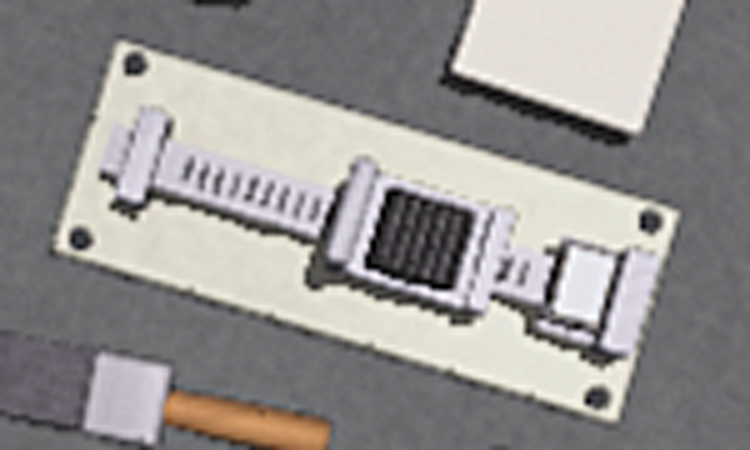

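Plate measures 288 x 109 mm against 290 x 110, which fits. The pad lies within 2.5 mm of the bar axis, at clamp y ≈ -24 mm. I'll close the fingers and go in above the pad, biased towards the wall.

```bash
cat >>h.py <<'E'
from rig import manip
from scipy.spatial.transform import Rotation as R
O=np.array([.5206,-.0757,0]);ey=np.array([.2725,.9622,0]);ey/=np.linalg.norm(ey);ex=np.array([ey[1],-ey[0],0])
def rv(s):
    tz=np.array([0,0,-1.]);ty=s*ex
    return R.from_matrix(np.c_[np.cross(ty,tz),ty,tz]).as_rotvec()
def pt(x,y,ztip): return O+ex*x+ey*y+np.array([0,0,ztip+.022])
E
python3 - <<'E'
from h import *
manip.command_gripper(0.0)
best=min((s for s in(1,-1) if manip.solve_ik(pt(-.001,-.013,.2),rv(s)) is not None),key=lambda s:np.abs(manip.solve_ik(pt(-.001,-.013,.2),rv(s))-np.array(manip.get_joint_positions())).max())
print(best,manip.solve_ik(pt(-.001,-.013,.2),rv(best)))
manip.move_to(pt(-.001,-.013,.2),rv(best))
manip.servo_line(pt(-.001,-.013,.1),rate=.1)
print(manip.get_time(),manip.get_position(),manip.get_contact_force(),manip.get_width())
c=manip.camera("wrist");cv2.imwrite("pics/w1.png",c["image"][:,:,::-1])
c=manip.camera("scene");cv2.imwrite("pics/s1.png",cv2.resize(c["image"][190:290,230:370],None,fx=5,fy=5,interpolation=cv2.INTER_CUBIC)[:,:,::-1])
E
```

```text
1 [-1.91497663e-01  3.16802348e-01  1.87874919e+00 -4.44089210e-16
  9.46041119e-01  8.44806990e-02]
4.5167 [ 0.51656371 -0.08802592  0.12254702] [-0.40710499  0.58869301 -1.05994532] 0.00010837495927200013
```

View pics/w1.png

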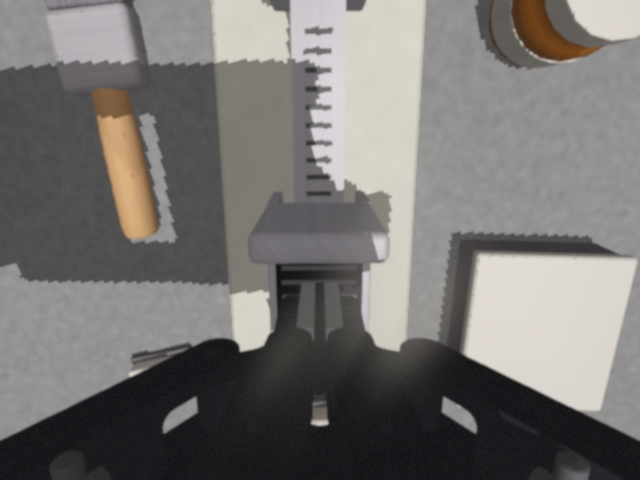

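View pics/s1.png

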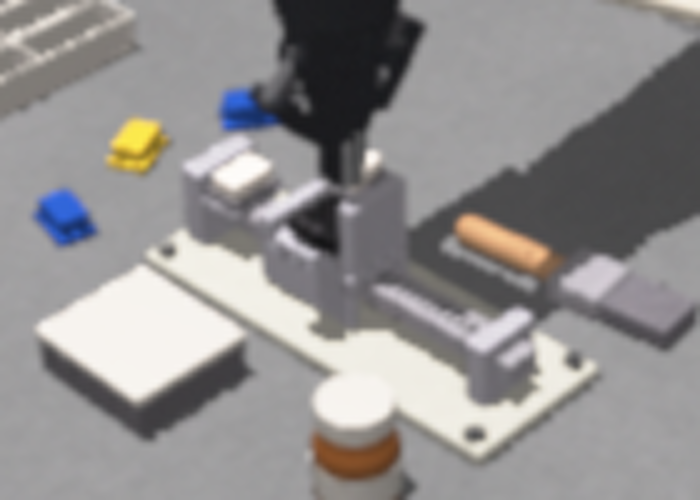

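In the wrist view the fingertips (320,300) are centred between the well's sides, just in front of the wall (320,245). The scene crop shows them above the black pad, inside the wall. Next I'll press down, checking the force as I go.

```bash
python3 - <<'E'
from h import *
f0=np.array(manip.get_contact_force());x,y=-.001,-.013
f=lambda:np.array(manip.get_contact_force())-f0
manip.servo_line(pt(x,y,.074),rate=.08)
for z in np.arange(.071,.0570,-.0015):
    manip.servo_line(pt(x,y,z),rate=.03); g=f()
    print(round(z,4),round(manip.get_position()[2]-.022,4),g.round(1))
    if g[2]>11: break
print(manip.get_time())
E
```

```text
0.071 0.0711 [0.3 0.8 0.3]
0.0695 0.0695 [ 0.6 -0.4  0.1]
0.068 0.0679 [-0.2  0.   1. ]
0.0665 0.0665 [-0.1  0.2  1.5]
0.065 0.0651 [-0.9 -0.2  4.4]
0.0635 0.0636 [-0.3 -0.3  5.1]
0.062 0.0621 [-0.1 -1.1  6.1]
0.0605 0.0618 [-3.3  0.5 19.5]
7.0917
```

The spring force follows the spec and the pad bottoms at 62 mm. Now I'll push back along the bar.

```bash
python3 - <<'E'
from h import *
f=lambda:np.array(manip.get_contact_force())
x,y,z=-.001,-.013,.0612
manip.servo_line(pt(x,y,z),rate=.03)
while y<.115:
    y+=.004 if y<.06 else .002
    manip.servo_line(pt(x,y,z),rate=.05); g=f(); p=np.array(manip.get_position())
    print(round(y,3),round((p-O)@ey,4),round(p[2]-.022,4),"y",round(g@ey,1),"x",round(g@ex,1),"z",round(g[2],1))
    if g@ey<-20 or g[2]>32: break
print(manip.get_time())
c=manip.camera("scene");cv2.imwrite("pics/s2.png",cv2.resize(c["image"][190:290,230:370],None,fx=5,fy=5,interpolation=cv2.INTER_CUBIC)[:,:,::-1])
E
```

```text
-0.009 -0.009 0.0619 y -1.6 x -1.7 z 12.5
-0.005 -0.005 0.0619 y -1.1 x -1.8 z 12.4
-0.001 -0.0011 0.0619 y -1.8 x -1.6 z 12.6
0.003 0.003 0.0619 y -1.4 x -2.3 z 13.5
0.007 0.007 0.0619 y -1.5 x -2.0 z 12.1
0.011 0.011 0.0619 y -0.9 x -2.5 z 12.6
0.015 0.015 0.0619 y -1.6 x -2.9 z 10.7
0.019 0.019 0.0619 y -1.6 x -1.9 z 12.4
0.023 0.0229 0.0619 y -1.6 x -2.8 z 12.1
0.027 0.027 0.0619 y -1.0 x -2.4 z 12.1
0.031 0.031 0.0619 y -1.5 x -1.9 z 12.6
0.035 0.035 0.0619 y -1.6 x -1.9 z 13.3
0.039 0.039 0.0619 y -0.6 x -2.1 z 12.9
0.043 0.043 0.0619 y -2.0 x -2.7 z 11.9
0.047 0.047 0.0619 y -1.5 x -1.7 z 12.9
0.051 0.051 0.0619 y -1.4 x -1.5 z 11.8
0.055 0.055 0.0619 y -1.0 x -2.1 z 12.6
0.059 0.059 0.0619 y -1.0 x -2.2 z 12.4
0.063 0.063 0.0619 y -0.9 x -2.7 z 13.0
0.065 0.0648 0.0619 y -1.6 x -2.7 z 13.5
0.067 0.0668 0.0619 y -2.6 x -2.3 z 13.3
0.069 0.0688 0.0619 y -2.8 x -2.9 z 12.7
0.071 0.0708 0.0619 y -3.3 x -2.1 z 12.6
0.073 0.0728 0.0619 y -2.3 x -2.1 z 13.3
0.075 0.0745 0.0619 y -4.1 x -1.9 z 12.9
0.077 0.0762 0.0619 y -6.4 x -1.2 z 12.0
0.079 0.0781 0.0619 y -7.5 x -1.4 z 12.3
0.081 0.0784 0.0618 y -19.4 x 0.1 z 13.5
0.083 0.0786 0.0618 y -30.6 x 1.4 z 15.3
14.5917
```

View pics/s2.png

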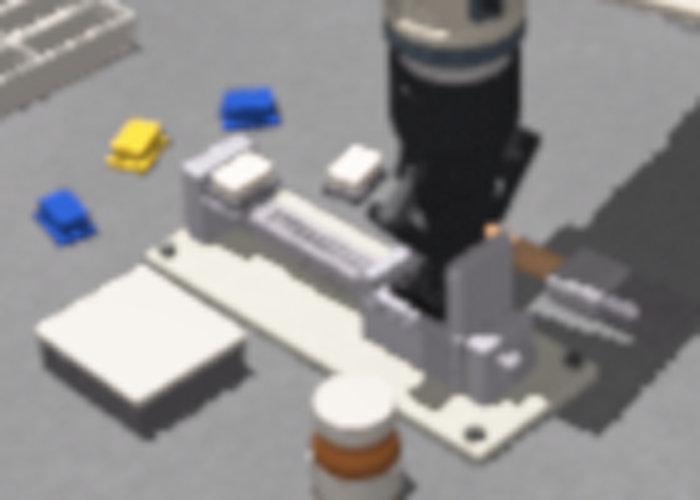

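The jaw now sits against the end stop (wall at 480,290), and the wax block hasn't moved. I'll ease the side load and lift straight off.

```bash
python3 - <<'E'
from h import *
manip.servo_line(pt(-.001,.0800,.0612),rate=.03);manip.hold(.2)
manip.servo_line(pt(-.001,.0795,.085),rate=.05)
manip.servo_line(pt(-.001,.0700,.22),rate=.12)
manip.hold(.3)
print(manip.get_time(),manip.get_position(),manip.get_contact_force())
c=manip.camera("scene");cv2.imwrite("pics/s3.png",cv2.resize(c["image"][190:290,230:370],None,fx=5,fy=5,interpolation=cv2.INTER_CUBIC)[:,:,::-1])
E
```

```text
17.2917 [ 0.53855012 -0.00804887  0.2415862 ] [-0.02127082 -0.53675419  0.35197157]
```

View pics/s3.png

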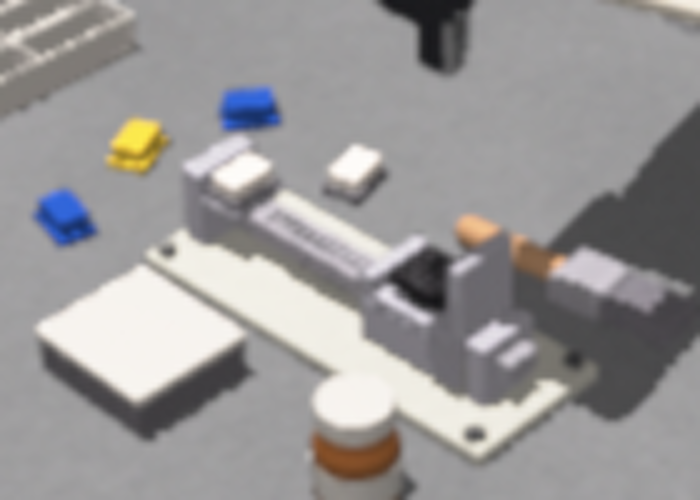

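The arm is clear, the jaw is still at the stop with the black pad (425,278) up, and the block and bystanders are where they were.

```bash
python3 -c "
from rig import manip
print(manip.sign_off())"
```

```text
the job is handed in; nothing more can be done
None
```

The job is handed in at about 17 s of the 35 s allowed: the last camera view shows the jaw at its end stop, the release pad up, the wax block and bystanders apparently unmoved, and the arm clear; no verdict came back.

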